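# Blow out the key safe's lock

## Task

First slide the dust cover of the key safe fully open, to its end stop. Then pick up the air-duster wand and hold its nozzle steady about 2 cm in front of the uncovered keyway, blowing straight into it, for two seconds, without the wand touching the safe. Lay the wand back flat, wholly inside its tray, without dropping it; leave the cover open and everything else where it stands.

Things in the scene. Friction and masses are not known exactly. Their poses are not given: they have to be found in the camera images.
- keysafe: Grey painted steel key safe, fixed, 120 (x) x 150 (y) x 100 mm high. Its origin is the centre of its underside, z up, its front faces its own -x (roughly to the robot). The upper front edge is cut away by a face sloping at 45 degrees, which runs over the full width from x=-60, z=40 to x=0, z=100 mm; behind it the top is level at z=100 mm.
- keyway (a point): Centre of the keyway: a round brass lock face 25 mm across with a dark slot, in the middle of the safe's sloping face at x=-31, y=-30, z=71 mm of the safe. Its z axis points straight out of the sloping face (45 degrees up and towards the safe's front), its y axis is the safe's y. Hidden under the cover until that is slid away.
- cover (a joint): Travel in m of the steel dust cover of the safe. 0: closed, centred over the keyway; it slides along the safe's +y to an end stop at 0.050 (fully open, clear of the keyway by 12 mm). It starts shut or up to 12 mm open. It is stiff (about 1.5 N) and stays where it is left. A 38 mm wide, 3 mm plate, it lies 4 to 7 mm proud of the sloping face and of the safe's level top.
- cover_grip (a point): Middle of the cover's black upright grip, which stands on the level top: 24 (x) x 14 (y) x 27 mm high, spanning z=107 to 134 mm of the safe; this point lies at x=20, z=121 mm of the safe and moves with the cover. Axes as the safe's.
- wand: Cordless air-duster wand, 0.15 to 0.3 kg: a grey box-shaped body 110 (x) x 34 (y) x 36 mm high, lying flat. Origin: centre of the body's underside; x points forward to the nozzle, z up. A 9 mm steel tube leaves the front at 26 mm height, runs forward to x=85 mm and there bends 45 degrees down to its open end. Its mass centre lies near the middle of the body.
- nozzle (a point): Open end of the wand's tube, at x=102, y=0, z=9 mm of the wand. Its x axis is the direction of the air jet: forward and 45 degrees down when the wand is level. Its y axis is the wand's y.
- tray: Shallow light wooden tray, fixed, 260 (x) x 170 (y) x 14 mm high, walls and floor 5 mm thick (inside 250 x 160 mm). Origin: centre of the underside, z up, x along its length. The wand lies in it at the start.
- bowl: White ceramic key bowl, 116 mm across, 50 mm high, loose bystander. Origin: centre of its underside.
- padlock: Steel padlock standing upright, 26 x 52 mm, 80 mm high with its shackle, loose bystander. Origin: centre of its underside.
- hookblock: White plastic spare-key hook block, 40 x 120 x 55 mm high, loose bystander. Origin: centre of its underside.
- carabiner: Aluminium carabiner lying flat, 70 x 45 x 9 mm, between safe and tray, loose bystander. Origin: its centre, at its underside.
- key: Steel key lying flat, 62 x 24 x 4 mm, loose bystander. Origin: near its middle, at its underside.
- torch: Aluminium torch standing on its end, 40 mm across, 110 mm high, loose bystander. Origin: centre of its underside.
- tapemeasure: Black tape measure, 65 x 40 x 60 mm high, loose bystander. Origin: centre of its underside.
Things that resemble listed ones, but are neither listed nor needed, are in the scene too. What is shaped like the wand but purple is not meant. Leave any green look-alike of the keysafe alone.

How it is judged:
By the outcome, as a careful person would: the job done as asked, in the order asked, and still so for the second after the job is handed in, with the robot touching nothing.
It also fails if it takes over 69 s, if anything falls off the work surface, if the arm or the gripper's body presses on something with over 40 N, if the wrist force passes 120 N, or if a joint passes its speed limit or range.

## Robot

A 6-joint arm with a two-finger parallel gripper is mounted at the origin on the work surface. World frame = base frame: x ahead of the robot, y to its left, z up, the work surface at z = 0. Lengths are in m, angles in rad, forces in N, time in s.
With the tool pointing down it reaches from about 0.35 to 0.975 m from the base axis. Payload 4.9 kg.
Tool frame: the origin (TCP) lies midway between the tips of the shut fingers; the grasp point (between the pads) lies 19 mm behind it (ctrl.hold_point_z is the distance from the TCP to the grasp point, in m); z points along the fingers, y is the line along which they close (so a half turn about z gives the same grasp; the last joint's range is limited). The gripper opens to 85 mm and grips with 20 to 120 N. Pads are 22 mm wide; open, the fingers measure 114 mm over their backs; the gripper's body (76 mm by 85 mm) begins 54 mm behind the grasp point. The pads swing forward as they close: fully open they stand 13 mm farther back than shut.
Start: joints at [1.044, 0.053, 1.613, -0, 1.476, -0.119], TCP at [0.248, 0.574, 0.231] pointing down, gripper open.
Joint ranges: [-3.01, 3.01], [-1.01, 2.22], [0.06, 2.58], [-1.02, 4.17], [0.09, 2.62], [-3.14, 3.14]. Speed limits (rad/s): [2.57, 2.57, 3.14, 3.14, 3.14, 3.14].

## Interface

Orientations are given as a rotation vector (axis times angle).
In Python, from station import status, viewer, finish_job, ctrl gives the robot as it stands.
- The arm moves only by the shell command python3 -m jog 'ROWS' [FORCE]. ROWS is JSON, a list of rows, each a list of 7 numbers: the turn, a rotation vector about the tool's x, y, z each as a share of 5 degrees, from -1 to 1, then the shift along the tool's x, y, z each as a share of 30 mm, from -1 to 1, then the opening, from -1 (shut) to 1 (fully open). A call has 1 to 5 rows; each row shifts and turns the commanded pose from where the row before left it, along the tool's axes as they then stand; what a row does not reach is not made up. A row lasts 1/8 s, in which the tool goes at most 62.5 mm and 10.7 degrees, less where a joint would pass 70% of its speed; a pose out of reach is approached as far as the arm can. A call with a number of a shift or a turn outside -1 to 1 is refused whole. A call with a gripper value outside its range is refused whole. The fingers move at their own pace and stop on an object; FORCE is the grip in N (left out, the last holds). Time passes only in rows, so rows that do not move let the fingers close. It gives the time, the measured TCP pose, the force, the opening and the grip force at its end, in the units of the state.
- status.get_obs(): the state, without advancing time (a new reading comes with each control period).
- viewer.get_image(name): name is "side" or "top" or "wrist"; returns a dict with "img" (400x640x3 uint8, red, green, blue), "fovy" (degrees; the focal length in pixels is half the picture's height over the tangent of half this angle, whatever the lens; pixels are square), "cx", "cy" (the principal point, pixels), "rvec" (rotation vector, rad) and "tvec" (3), from world to camera coordinates, as OpenCV has them. Camera axes: x right, y down, z forward; pixel columns grow to the right and rows downward; lengths in m; the calibration is good to about 2 mm. A picture is of the moment at which its call begins. There is no depth.
- finish_job(): hands the job in; it is judged then, once.
The state is a dict: "t": time; "q": joint angles; "dq": joint speeds; "effort": joint torques, N m; "tool_pos": TCP position; "tool_rot": TCP orientation; "contact_force": force on the tool from outside, world axes, zero at the start; "wrist_torque": the same for the moment, N m; "opening": finger opening in m; "grip_force": force on a finger pad.
Only numpy, scipy, OpenCV 4.12 (cv2) and the standard library are available. Lean on these libraries where they do the work, as an engineer would, in place of code of your own. Each camera call takes 0.05 s, during which the arm holds its last target. There are 200 camera calls.

## Working session

There is one attempt and no reset: what is moved stays moved. The work goes in short steps, Python scripts to look and compute and a shell command to move; the robot and the scene stay as the last step left them, time stands still between calls to the robot, and variables do not carry over. Pictures are saved under pics/ and viewed, at most 10 in all, crops included, and the job is handed in when it is done.

```bash
ls; mkdir -p pics; python3 - <<'E'
from station import status, viewer, ctrl
import cv2, pickle
print(status.get_obs()); print(ctrl.hold_point_z)
d={}
for n in ("side","top"):
    im=viewer.get_image(n); d[n]=im; cv2.imwrite(f"pics/{n}0.png",im["img"][:,:,::-1]); print(n,{k:v for k,v in im.items() if k!="img"})
pickle.dump(d,open("im0.pkl","wb"))
E
```

```text
pics
{'t': 0.0, 'q': array([ 1.04402694e+00,  5.33523739e-02,  1.61427796e+00,  2.70501862e-05,
        1.47602027e+00, -1.18995068e-01]), 'dq': array([ 4.77748331e-04,  8.17418075e-05,  9.50141509e-04, -1.18169199e-03,
        9.50587116e-04,  5.85614912e-04]), 'effort': array([ 2.28358172e-04, -3.93656516e+01, -3.70183754e+01,  9.37810341e-06,
        6.58231991e-03,  1.43497907e-06]), 'tool_pos': array([0.24752994, 0.57321748, 0.23007539]), 'tool_rot': array([-6.35968103e-01, -3.07585384e+00,  3.05148450e-03]), 'contact_force': array([-0.51324184,  0.57294772, -0.06989212]), 'wrist_torque': array([0.02649281, 0.02195916, 0.004296  ]), 'grip_force': 0.0, 'opening': 0.08544414470780261}
0.0187
side {'fovy': 47.96046529713049, 'cx': 314.9802186646226, 'cy': 202.85049776229744, 'rvec': array([ 0.58022027, -2.51888423,  1.41304076]), 'tvec': array([0.52402119, 0.21306895, 1.3494162 ])}
top {'fovy': 53.13435916759293, 'cx': 325.37650180763296, 'cy': 201.40714374466987, 'rvec': array([ 2.03305215, -2.18398127,  0.24082341]), 'tvec': array([0.03607869, 0.58805225, 1.0828323 ])}
```

View pics/side0.png

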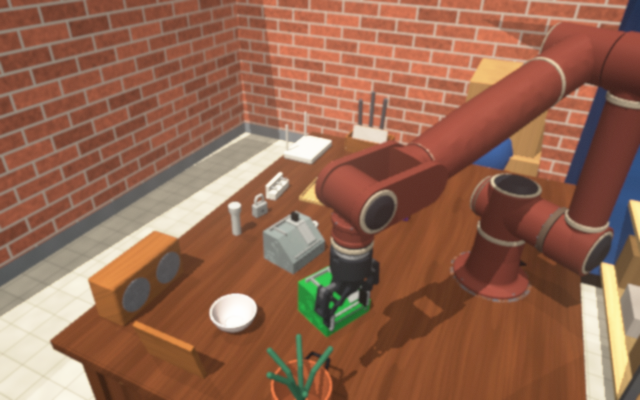

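View pics/top0.png

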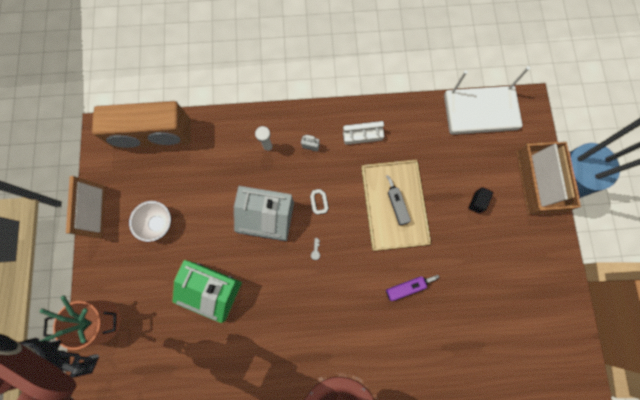

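The top view shows two safes: grey at (264,213) and green at (206,291). The grey one fits the description. It also shows two wands: grey in the tray at (399,205), and purple at (408,288), which is not meant. I'll confirm both choices in one enlarged crop.

```bash
python3 - <<'E'
import cv2,pickle,numpy as np
d=pickle.load(open("im0.pkl","rb"));im=d["top"]["img"][:,:,::-1]
a=cv2.resize(im[175:250,225:300],None,fx=8,fy=8,interpolation=cv2.INTER_CUBIC)[:600,:]
b=cv2.resize(im[155:255,355:435],(400,500),interpolation=cv2.INTER_CUBIC)
c=np.zeros((600,800,3),np.uint8); c[:480,:400]=cv2.resize(im[175:247,225:285+0],(400,480),interpolation=cv2.INTER_CUBIC) if 0 else cv2.resize(im[180:252,230:290],(400,480),interpolation=cv2.INTER_CUBIC); c[:500,400:]=b
cv2.imwrite("pics/crop1.png",c)
E
```

```text
(no output)
```

View pics/crop1.png

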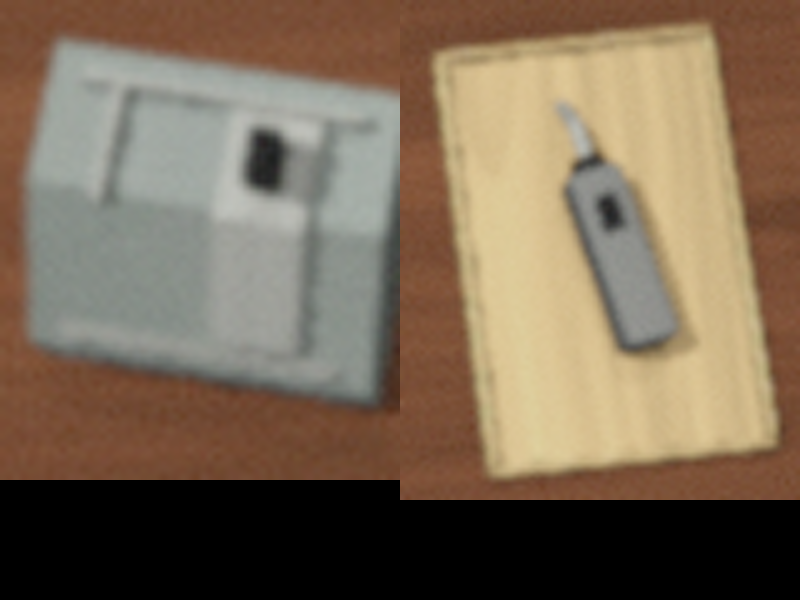

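The crop confirms both. The left panel is the grey safe, with its cover right of centre and the black grip at crop (263,157). The right panel is the grey wand in the tray, nozzle tip at crop (562,103). Next I'll fit the poses.

```bash
cat > h.py <<'E'
import numpy as np, cv2
from scipy.optimize import least_squares
from scipy.spatial.transform import Rotation as R
def K(c):
    f=200/np.tan(np.radians(c["fovy"])/2); return np.array([[f,0,c["cx"]],[0,f,c["cy"]],[0,0,1]])
def proj(c,P): return cv2.projectPoints(np.float64(P).reshape(-1,1,3),c["rvec"],c["tvec"],K(c),None)[0][:,0]
def ray(c,uv,z):
    M=R.from_rotvec(c["rvec"]).as_matrix(); o=-M.T@c["tvec"]; d=M.T@np.linalg.inv(K(c))@[*uv,1]
    return o+d*(z-o[2])/d[2]
def place(p,P,z0=0): # planar pose x,y,yaw
    P=np.float64(P); c,s=np.cos(p[2]),np.sin(p[2]); return np.c_[p[0]+c*P[:,0]-s*P[:,1],p[1]+s*P[:,0]+c*P[:,1],P[:,2]+z0]
def fit(c,P,uv,p0,z0=0):
    r=least_squares(lambda p:(proj(c,place(p,P,z0))-uv).ravel(),p0,x_scale=[.1,.1,1]); return r.x,np.abs(r.fun).reshape(-1,2).max(1)
E
python3 - <<'E'
import pickle; from h import *
np.set_printoptions(precision=4,suppress=True)
d=pickle.load(open("im0.pkl","rb"));c=d["top"]
L=lambda a:(np.float64(a)+.5)/6.667-.5+[230,180]
Rr=lambda a:(np.float64(a)-[400,0]+.5)/5-.5+[355,155]
M=R.from_rotvec(c["rvec"]).as_matrix();print("cam",-M.T@c["tvec"])
uv=L([[62,40],[28,182],[387,235],[30,342],[375,400]])
P=np.array([[60,75,100],[0,75,100],[0,-75,100],[-60,75,40],[-60,-75,40]])/1e3
p,e=fit(c,P,uv,[.6,.1,0]);print("safe",p,e)
g=ray(c,L([[260,152]])[0],.134);Q=R.from_euler('z',-p[2]).apply(g-[p[0],p[1],0]);print("grip top world",g,"in safe",Q)
uv=Rr([[434,50],[711,25],[778,445],[490,477]])
P=np.array([[130,85,14],[130,-85,14],[-130,-85,14],[-130,85,14]])/1e3
t,e=fit(c,P,uv,[.6,-.2,0]);print("tray",t,e)
uv=Rr([[578,190],[622,166],[678,333],[630,348],[563,105]])
P=np.array([[55,17,36],[55,-17,36],[-55,-17,36],[-55,17,36],[102,0,9]])/1e3
w,e=fit(c,P,uv,[.6,-.2,0.2],.005);print("wand",w,e)
for n,u,z in (("carab",(319,202),.01),("key",(316,249),.004),("padlock",(311,142),.08),("torch",(263,133),.11),("bowl",(150,222),.05),("hook",(364,132),.05)): print(n,ray(c,u,z))
E
```

```text
cam [0.3409 0.0129 1.1846]
safe [ 0.5674  0.1746 -0.2331] [0.2905 0.3702 0.3086 0.3209 0.3164]
grip top world [0.582  0.1477 0.134 ] in safe [ 0.0204 -0.0229  0.134 ]
tray [ 0.5791 -0.2149  0.0319] [0.3733 0.1939 0.0689 0.3247]
wand [ 0.5649 -0.2226  0.2144] [2.4698 0.8181 1.329  1.3461 0.787 ]
carab [0.6008 0.0123 0.01  ]
key [0.4613 0.0308 0.004 ]
padlock [0.7663 0.0234 0.08  ]
torch [0.7917 0.1583 0.11  ]
bowl [0.5679 0.5004 0.05  ]
hook [ 0.7984 -0.1381  0.05  ]
```

```bash
cat >> h.py <<'E'
def down(a): # tool pointing down, tool y at world angle a
    y=np.array([np.cos(a),np.sin(a),0]); z=np.array([0,0,-1.]); return R.from_matrix(np.c_[np.cross(y,z),y,z])
def delta(pos,rot,cur=None):
    from station import status
    s=status.get_obs(); c,r=s["tool_pos"],R.from_rotvec(s["tool_rot"])
    print("t",s["t"],"pos",c,"shift/30mm",r.inv().apply(pos-c)/.03,"turn/5deg",np.degrees((r.inv()*rot).as_rotvec())/5, "F",s["contact_force"],"op",s["opening"])
np.set_printoptions(precision=3,suppress=True)
SAFE=np.array([.5674,.1746,-.2331])
def insafe(x,y,z): return place(SAFE,[[x/1e3,y/1e3,z/1e3]])[0]
E
python3 -c "
from h import *
delta(insafe(20,-60,170),down(np.pi/2+SAFE[2]))"
```

```text
t 0.1 pos [0.248 0.573 0.23 ] shift/30mm [-16.062  -9.821   2.021] turn/5deg [-0.021 -0.004 -2.002] F [ 0.019  0.268 -0.27 ] op 0.08516568999853091
```

```bash
python3 -m jog '[[0,0,-1,0,0,0,-1],[0,0,-1,0,0,0,-1],[0,0,0,-0.9,-0.8,0,-1],[0,0,0,-1,-0.9,0,-1],[0,0,0,-1,-0.9,0,-1]]' 40 >/dev/null
python3 -m jog '[[0,0,0,-1,-0.9,0,-1],[0,0,0,-1,-0.9,0,-1],[0,0,0,-1,-0.9,0,-1],[0,0,0,-1,-0.9,0,-1],[0,0,0,-1,-0.9,0,-1]]'  >/dev/null
python3 -m jog '[[0,0,0,-1,-0.9,0,-1],[0,0,0,-1,-0.9,0,-1],[0,0,0,-1,-0.9,0,-1],[0,0,0,-1,-0.9,0,-1],[0,0,0,-1,-0.9,0,-1]]'
python3 -m jog '[[0,0,0,-0.2,0,0.8,-1],[0,0,0,0,0,0.7,-1],[0,0,0,0,0,0,-1]]'
python3 -c "
from h import *
delta(insafe(20,-60,114),down(np.pi/2+SAFE[2]))
from station import viewer
im=viewer.get_image('wrist');cv2.imwrite('pics/w1.png',im['img'][:,:,::-1])
print(proj(im,[insafe(20,-23,134),insafe(8,-30,134),insafe(32,-16,134),insafe(60,75,100),insafe(60,-75,100)]))"
```

```text
t: 1.98
tool_pos: [0.5442, 0.1445, 0.2307]
tool_rot: [-0.366, -3.119, 0.0]
contact_force: [0.3, 0.6, 0.4]
opening: -0.0001
grip_force: 0.0
t: 2.35
tool_pos: [0.5476, 0.1444, 0.183]
tool_rot: [-0.364, -3.114, 0.002]
contact_force: [-1.1, -0.1, -0.1]
opening: 0.0001
grip_force: 0.0
t 2.35 pos [0.548 0.144 0.183] shift/30mm [-1.089 -0.864  2.295] turn/5deg [-0.024 -0.066  0.004] F [-1.054 -0.144 -0.108] op 0.0001228274054991259
[[340.642 276.506]
 [329.412 259.047]
 [351.497 293.383]
 [469.536 300.402]
 [267.958 300.175]]
```

View pics/w1.png

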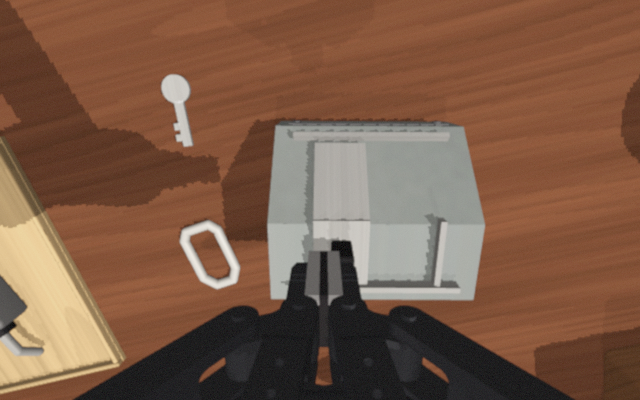

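The wrist view shows the grey safe upside down. The crease runs (268,222)-(484,222), the back edge (270,298)-(474,298), and the front upper edge (276,126)-(464,126). The cover plate spans columns 313-369, and the grip is at about (343,255). I'll refine the safe's pose from these.

```bash
python3 - <<'E'
from h import *; from station import viewer
im=viewer.get_image('wrist')
P=np.array([[60,-75,100],[60,75,100],[0,-75,100],[0,75,100],[-60,-75,40],[-60,75,40]])/1e3
uv=np.float64([[270,298],[474,298],[268,222],[484,222],[276,126],[464,126]])
p,e=fit(im,P,uv,SAFE);print(p,e, proj(im,place(p,P)))
# cover plate edges at crease line z=.107
for y in (-49,-11): print(proj(im,place(p,[[0,y/1e3,.107]])))
for u in (313,370): print((R.from_euler('z',-p[2]).apply(ray(im,(u,219),.107)-[p[0],p[1],0])))
E
```

```text
[ 0.568  0.178 -0.235] [2.151 1.47  0.618 1.116 0.744 1.401] [[272.151 297.076]
 [472.53  297.552]
 [268.431 222.618]
 [484.085 223.116]
 [276.074 125.256]
 [462.599 125.672]]
[[305.307 226.596]]
[[361.457 226.726]]
[-0.006 -0.044  0.107]
[-0.006 -0.005  0.107]
```

```bash
sed -i 's/^SAFE=.*/SAFE=np.array([.568,.1768,-.2345])/' h.py
python3 -m jog '[[0,0,0,-0.6,-0.4,0,-1],[0,0,0,-0.5,-0.4,0.3,-1],[0,0,0,0,0,0.8,-1],[0,0,0,0,0,0.8,-1],[0,0,0,0,0,0.4,-1]]' >/dev/null
python3 -m jog '[[0,0,0,0,0.4,0,-1],[0,0,0,0,0.4,0,-1],[0,0,0,0,0.3,0,-1],[0,0,0,0,0.3,0,-1]]'
python3 -c "
from h import *
delta(insafe(20,-1,114),down(np.pi/2+SAFE[2]))"
```

```text
t: 3.58
tool_pos: [0.5869, 0.155, 0.1183]
tool_rot: [0.365, 3.118, 0.0]
contact_force: [1.2, -1.8, 1.1]
opening: -0.0001
grip_force: 0.8
t 3.575 pos [0.587 0.155 0.118] shift/30mm [0.116 0.527 0.144] turn/5deg [0.004 0.024 0.02 ] F [ 1.171 -1.764  1.13 ] op -5.683648986014526e-05
```

```bash
for i in 1; do python3 -m jog '[[0,0,0,0,0.2,0,-1],[0,0,0,0,0.15,0,-1],[0,0,0,0,0.1,0,-1]]'
python3 -m jog '[[0,0,0,0,0.1,0,-1],[0,0,0,0,0,0,-1]]'; done
python3 -c "
from h import *
from station import viewer
im=viewer.get_image('wrist');cv2.imwrite('pics/w2.png',cv2.resize(im['img'][100:320,220:520,::-1],None,fx=2.6,fy=2.6))
delta(insafe(20,-1,114),down(np.pi/2+SAFE[2]))"
```

```text
t: 3.95
tool_pos: [0.5893, 0.1676, 0.1175]
tool_rot: [0.365, 3.12, 0.0]
contact_force: [0.1, -1.6, 1.2]
opening: 0.0
grip_force: 0.8
t: 4.2
tool_pos: [0.5897, 0.1706, 0.1171]
tool_rot: [-0.366, -3.12, -0.001]
contact_force: [-0.6, 1.3, 0.1]
opening: -0.0
grip_force: 0.0
t 4.25 pos [0.59  0.171 0.117] shift/30mm [0.082 0.003 0.101] turn/5deg [ 0.006 -0.008  0.014] F [ 0.264  0.548 -0.753] op -0.00023701408598771054
```

View pics/w2.png

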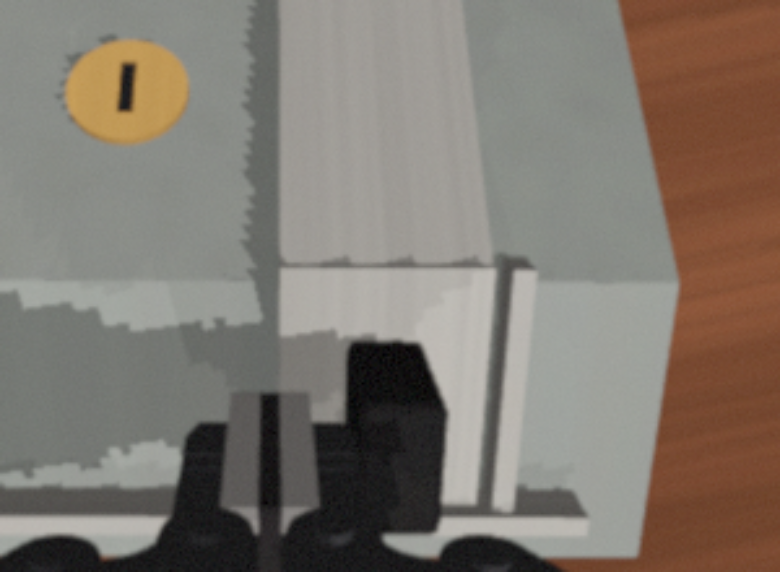

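The keyway is uncovered at crop (127,90). There is still a small gap between the plate edge (495) and the stop bar (510), so I'll push on until the force rises.

```bash
python3 -m jog '[[0,0,0,0,0.1,0,-1],[0,0,0,0,0.1,0,-1],[0,0,0,0,0,0,-1]]'
python3 -m jog '[[0,0,0,0,0.1,0,-1],[0,0,0,0,0,0,-1]]'
python3 -m jog '[[0,0,0,0,0.1,0,-1],[0,0,0,0,0,0,-1]]'
```

```text
t: 4.62
tool_pos: [0.5898, 0.1713, 0.117]
tool_rot: [-0.366, -3.116, 0.017]
contact_force: [-6.4, -16.6, 6.7]
opening: 0.0002
grip_force: 9.0
t: 4.88
tool_pos: [0.5899, 0.1715, 0.1171]
tool_rot: [-0.366, -3.114, 0.026]
contact_force: [-10.0, -24.8, 8.4]
opening: 0.0003
grip_force: 13.5
t: 5.12
tool_pos: [0.5901, 0.1718, 0.1171]
tool_rot: [-0.366, -3.112, 0.035]
contact_force: [-13.4, -34.0, 12.7]
opening: 0.0003
grip_force: 18.0
```

The force jump with no further travel shows the cover is at its stop. I'll back off and rise.

```bash
python3 -m jog '[[0,0,0,0,-0.6,0,-1],[0,0,0,0,-0.6,0,-1],[0,0,0,0,-0.2,-0.5,-1],[0,0,0,0,0,-1,-1],[0,0,0,0,0,-1,-1]]'
python3 -m jog '[[0,0,-1,0,0,-1,0.5],[0,0,-1,0,0,-1,1],[0,0,-1,0,0,0,1],[0,0,-1,0,0,0,1],[0,0,-1,0,0,0,1]]'
python3 -c "
from h import *
delta([.63,-.20,.27],down(np.pi/2+.2))"
```

```text
t: 5.75
tool_pos: [0.583, 0.1415, 0.1942]
tool_rot: [0.365, 3.119, 0.001]
contact_force: [1.0, -0.5, 0.5]
opening: -0.0003
grip_force: 0.0
t: 6.38
tool_pos: [0.5832, 0.1417, 0.2538]
tool_rot: [-0.324, 3.123, 0.001]
contact_force: [-0.0, 0.1, -0.4]
opening: 0.085
grip_force: 0.0
t 6.375 pos [0.583 0.142 0.254] shift/30mm [  0.809 -11.469  -0.545] turn/5deg [0.005 0.023 0.077] F [-0.026  0.065 -0.43 ] op 0.08502151309383785
```

```bash
python3 -m jog '[[0,0,0,0.2,-1,-0.2,1],[0,0,0,0.2,-1,-0.2,1],[0,0,0,0.2,-1,-0.1,1],[0,0,0,0.2,-1,0,1],[0,0,0,0,-1,0,1]]' >/dev/null
python3 -m jog '[[0,0,0,0,-1,0,1],[0,0,0,0,-1,0,1],[0,0,0,0,-1,0,1],[0,0,0,0,-1,0,1],[0,0,0,0,-1,0,1]]' >/dev/null
python3 -m jog '[[0,0,0,0,-1,0,1],[0,0,0,0,-0.5,0,1],[0,0,0,0,0,0,1]]'
python3 - <<'E'
from h import *; from station import viewer; import pickle
im=viewer.get_image('wrist');cv2.imwrite('pics/w3.png',im['img'][:,:,::-1]);pickle.dump(im,open("w3.pkl","wb"))
E
```

```text
t: 8.0
tool_pos: [0.6292, -0.2019, 0.2678]
tool_rot: [-0.317, 3.125, 0.0]
contact_force: [-1.0, -0.3, -0.5]
opening: 0.0852
grip_force: 0.0
```

View pics/w3.png

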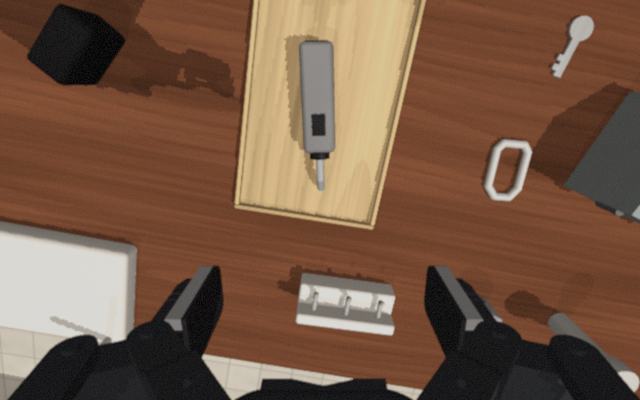

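The view shows the grey wand in the tray. The body runs from its rear at (301-332, 42) to its front at (304-335, 154), and the nozzle end is at (321,188). The near tray corners are (236,207) and (373,227).

```bash
python3 - <<'E'
from h import *; import pickle
im=pickle.load(open("w3.pkl","rb"))
M=R.from_rotvec(im["rvec"]).as_matrix();print("cam",-M.T@im["tvec"])
P=np.array([[55,17,36],[55,-17,36],[-55,-17,36],[-55,17,36],[102,0,9]])/1e3
uv=np.float64([[335.5,152],[304,155],[300,42],[331.5,41],[321,188]])
w,e=fit(im,P,uv,[.565,-.22,.21],.005);print("wand",w,e); print(proj(im,place(w,P,.005)))
print(ray(im,(236,207),.014),ray(im,(373,227),.014))
print(place([.5791,-.2149,.0319],[[.13,-.085,.014],[.13,.085,.014]]))
E
```

```text
cam [ 0.549 -0.218  0.411]
wand [ 0.568 -0.22   0.234] [1.415 0.562 2.022 1.818 1.032]
[[335.74  153.415]
 [303.671 154.438]
 [297.978  41.431]
 [333.318  40.187]
 [321.344 189.032]]
[ 0.709 -0.291  0.014] [ 0.702 -0.125  0.014]
[[ 0.712 -0.296  0.014]
 [ 0.706 -0.126  0.014]]
```

```bash
python3 -c "
from h import *
delta([.567,-.221,.012],down(np.pi/2+.23))"
```

```text
t 8.05 pos [ 0.629 -0.201  0.268] shift/30mm [ 2.164 -0.233  8.522] turn/5deg [ 0.006  0.005 -0.308] F [-0.483  1.353 -0.413] op 0.08517700378070758
```

```bash
python3 -m jog '[[0,0,-0.3,0,0,0,1],[0,0,0,0.8,-0.1,1,1],[0,0,0,0.8,-0.1,1,1],[0,0,0,0.6,0,1,1],[0,0,0,0,0,1,1]]' >/dev/null
python3 -m jog '[[0,0,0,0,0,1,1],[0,0,0,0,0,1,1],[0,0,0,0,0,0.7,1],[0,0,0,0,0,0,1]]'
python3 -c "
from h import *
delta([.567,-.221,.012],down(np.pi/2+.23))"
```

```text
t: 9.18
tool_pos: [0.5649, -0.2214, 0.0644]
tool_rot: [0.36, -3.118, -0.004]
contact_force: [0.1, 0.5, 0.7]
opening: 0.0852
grip_force: 0.0
t 9.175 pos [ 0.565 -0.221  0.064] shift/30mm [-0.077 -0.009  1.745] turn/5deg [ 0.03  -0.033  0.002] F [0.085 0.488 0.663] op 0.08520207506452047
```

```bash
python3 -m jog '[[0,0,0,0,0,0.8,1],[0,0,0,-0.1,0,0.6,1],[0,0,0,0,0,0.3,1],[0,0,0,0,0,0,1]]'
python3 -m jog '[[0,0,0,0,0,0,0.2],[0,0,0,0,0,0,0],[0,0,0,0,0,0,-0.2],[0,0,0,0,0,0,-0.4],[0,0,0,0,0,0,-0.6]]' 50
python3 -m jog '[[0,0,0,0,0,0,-1],[0,0,0,0,0,0,-1],[0,0,0,0,0,0,-1]]' 50
```

```text
t: 9.68
tool_pos: [0.5687, -0.2216, 0.0148]
tool_rot: [0.359, -3.12, -0.001]
contact_force: [-0.5, 0.0, 0.8]
opening: 0.0855
grip_force: 0.0
t: 10.3
tool_pos: [0.5695, -0.2221, 0.0161]
tool_rot: [-0.359, 3.12, -0.001]
contact_force: [-0.4, 0.3, 3.8]
opening: 0.033
grip_force: 53.1
t: 10.68
tool_pos: [0.5695, -0.2221, 0.0161]
tool_rot: [-0.359, 3.12, -0.001]
contact_force: [-1.9, -0.1, 5.9]
opening: 0.0331
grip_force: 53.2
```

The grip is firm, with the opening at 33 mm. I'll lift and work out the transfer.

```bash
python3 -m jog '[[0,0,0,0,0,-0.3,-1],[0,0,0,0,0,-0.6,-1],[0,0,0,0,0,-1,-1],[0,0,0,0,0,-1,-1],[0,0,0,0,0,-0.6,-1]]'
python3 - <<'E'
from h import *
# wand-in-tool: yaw aligned, offset guess
off=np.array([.5695,-.2221,.0161])-[.567,-.221,.005]
ax=np.array([np.cos(.23),np.sin(.23),0]); print("TCP ahead of wand origin", off@ax, "z",off[2])
for x in (-202,-147): t=insafe(x+off@ax*1e3,-30,76+11); print(t); delta(t,down(np.pi/2+SAFE[2]))
E
```

```text
t: 11.3
tool_pos: [0.5697, -0.2222, 0.123]
tool_rot: [-0.359, 3.119, -0.003]
contact_force: [-1.1, 0.5, -2.2]
opening: 0.0333
grip_force: 52.5
TCP ahead of wand origin 0.0021833907116247885 z 0.011099999999999999
[0.367 0.194 0.087]
t 11.3 pos [ 0.57  -0.222  0.123] shift/30mm [ 3.44  15.054  1.163] turn/5deg [-0.017  0.03   5.314] F [-1.106  0.533 -2.242] op 0.03328926557150571
[0.42  0.181 0.087]
t 11.3 pos [ 0.57  -0.222  0.123] shift/30mm [ 1.8   14.234  1.168] turn/5deg [-0.017  0.03   5.314] F [-1.106  0.533 -2.242] op 0.03328926557150571
```

```bash
python3 -m jog '[[0,0,0.9,0,0,-0.2,-1],[0,0,0.9,0,0,-0.2,-1],[0,0,0.9,0,0,0,-1],[0,0,0.9,0,0,0,-1],[0,0,0.9,0,0,0,-1]]'>/dev/null
python3 -m jog '[[0,0,0.8,0,0,0,-1],[0,0,0,0,0,0,-1]]'
python3 - <<'E'
from h import *; import pickle
c=pickle.load(open("im0.pkl","rb"))["top"]
for u in ((230,303),(238,278),(217,320)): print("green",ray(c,u,.1))
delta(insafe(-200,-30,110),down(np.pi/2+SAFE[2]))
E
```

```text
t: 12.18
tool_pos: [0.5687, -0.2217, 0.1322]
tool_rot: [-0.364, -3.12, -0.0]
contact_force: [-0.1, -0.3, -2.5]
opening: 0.0329
grip_force: 52.5
green [0.326 0.264 0.1  ]
green [0.389 0.242 0.1  ]
green [0.286 0.299 0.1  ]
t 12.175 pos [ 0.569 -0.222  0.132] shift/30mm [ 9.75  11.934  0.747] turn/5deg [ 0.001 -0.008  0.024] F [-0.148 -0.346 -2.472] op 0.03294607473005233
```

```bash
python3 -m jog '[[0,0,0,1,0.5,0,-1],[0,0,0,1,1,0,-1],[0,0,0,1,1,0,-1],[0,0,0,1,1,0,-1],[0,0,0,1,1,0,-1]]'>/dev/null
python3 -m jog '[[0,0,0,1,1,0,-1],[0,0,0,1,1,0,-1],[0,0,0,1,1,0,-1],[0,0,0,0.7,1,0,-1],[0,0,0,0,1,0,-1]]'
python3 -m jog '[[0,0,0,0,1,0,-1],[0,0,0,0,0.8,0,-1],[0,0,0,0,0.5,0,-1],[0,0,0,0,0,0,-1]]'
python3 - <<'E'
from h import *; import pickle
from station import viewer
delta(insafe(-168,-30,87),down(np.pi/2+SAFE[2]))
d={n:viewer.get_image(n) for n in("top","side")};pickle.dump(d,open("im4.pkl","wb"))
a=cv2.resize(d["top"]["img"][170:290,200:310],None,fx=4.9,fy=4.9,interpolation=cv2.INTER_CUBIC)[:588,:400]
b=cv2.resize(d["side"]["img"][190:310,250:330],None,fx=4.9,fy=4.9,interpolation=cv2.INTER_CUBIC)[:588,:400]
a=cv2.resize(d["top"]["img"][175:295,210:290],(400,600),interpolation=cv2.INTER_CUBIC)
b=cv2.resize(d["side"]["img"][190:310,255:335],(400,600),interpolation=cv2.INTER_CUBIC)
cv2.imwrite("pics/c4.png",np.hstack([a,b])[:,:,::-1])
E
```

```text
t: 13.42
tool_pos: [0.3799, 0.1169, 0.1323]
tool_rot: [0.362, 3.12, 0.0]
contact_force: [0.3, 0.5, -1.5]
opening: 0.0332
grip_force: 52.5
t: 13.92
tool_pos: [0.3968, 0.1832, 0.1323]
tool_rot: [-0.363, -3.12, 0.001]
contact_force: [0.3, -0.2, -2.2]
opening: 0.0332
grip_force: 52.5
t 13.925 pos [0.397 0.183 0.132] shift/30mm [-0.001  0.119  1.509] turn/5deg [-0.006 -0.004  0.035] F [ 0.311 -0.159 -2.177] op 0.033228759149884365
```

View pics/c4.png

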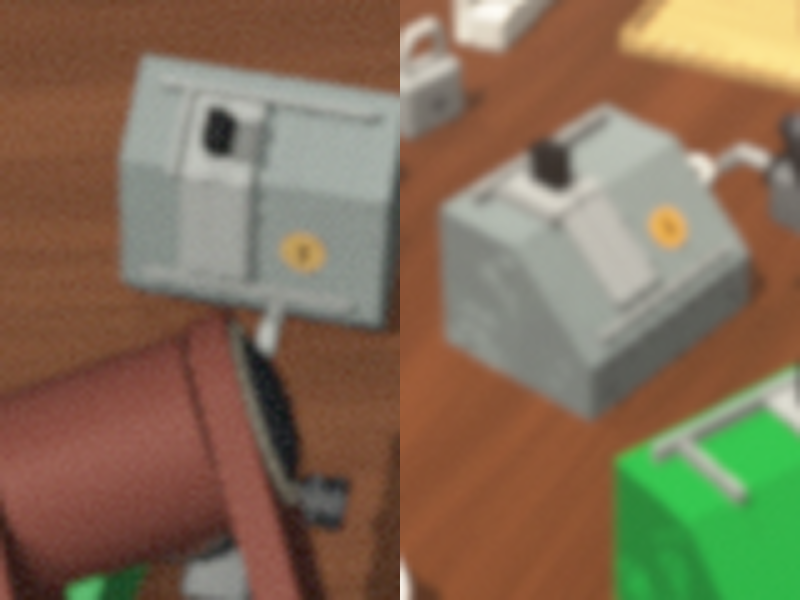

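Both views show the uncovered keyway: left panel at (303,252), right panel at (668,228). The nozzle tip is at left (276,308) and about right (703,180). I'll compare these with predictions.

```bash
python3 - <<'E'
from h import *; import pickle
d=pickle.load(open("im4.pkl","rb"))
tcp=np.array([.3968,.1832,.1323]);yaw=SAFE[2]
def wp(x,y,z): return tcp+R.from_euler('z',yaw).apply([x/1e3-.0022,y/1e3,z/1e3-.0111])
pts={"nozzle":wp(102,0,9),"bend":wp(85,0,26),"key":insafe(-31,-30,71),"carab":np.array([.6008,.0123,.005])}
for k,P in pts.items():
    t=proj(d["top"],P)[0];s=proj(d["side"],P)[0]
    print(k,P,"topcrop",(t-[210,175]+.5)*5-.5,"sidecrop",(s-[255,190]+.5)*5-.5+[400,0])
# measured keyway
M=[]
def tri(ut,us):
    A=[];
    f=lambda X: np.r_[proj(d["top"],X)[0]-ut,proj(d["side"],X)[0]-us]
    r=least_squares(f,[.5,.15,.08],x_scale=.1); return r.x,r.fun
T=lambda a:(np.array(a)+.5)/5-.5+[210,175]; S=lambda a:(np.array(a)-[400,0]+.5)/5-.5+[255,190]
k=tri(T([303,252.]),S([668.,228])); print("key tri",k)
n=tri(T([276,308.]),S([703.,180])); print("noz tri",n)
E
```

```text
nozzle [0.494 0.16  0.13 ] topcrop [279.362 303.99 ] sidecrop [722.06  164.835]
bend [0.477 0.164 0.147] topcrop [268.264 331.701] sidecrop [745.633 151.384]
key [0.531 0.155 0.071] topcrop [301.264 252.205] sidecrop [668.442 225.007]
carab [0.601 0.012 0.005] topcrop [547.085 138.722] sidecrop [666.67  168.063]
key tri (array([0.531, 0.154, 0.068]), array([-0.002, -0.004,  0.005,  0.001]))
noz tri (array([0.498, 0.165, 0.119]), array([-0.6  , -1.593,  1.83 ,  0.463]))
```

```bash
python3 -m jog '[[0,0,0,0,0.1,0.5,-1],[0,0,0,0,0,0.5,-1],[0,0,0,0,0,0.5,-1],[0,0,0,-0.2,0,0,-1],[0,0,0,-0.2,0,0,-1]]'
python3 -m jog '[[0,0,0,-0.2,0,0,-1],[0,0,0,-0.2,0,0,-1],[0,0,0,0,0,0,-1],[0,0,0,0,0,0,-1]]'
python3 - <<'E'
from h import *; import pickle
from station import viewer
delta(insafe(-144,-30,87),down(np.pi/2+SAFE[2]))
d={n:viewer.get_image(n) for n in("top","side")};pickle.dump(d,open("im5.pkl","wb"))
a=cv2.resize(d["top"]["img"][205:255,245:290],(540,600),interpolation=cv2.INTER_CUBIC)[:,70:470]
b=cv2.resize(d["side"]["img"][200:250,295:335],(400,500),interpolation=cv2.INTER_CUBIC)
b=np.vstack([b,np.zeros((100,400,3),np.uint8)])
cv2.imwrite("pics/c5.png",np.hstack([a,b])[:,:,::-1])
from station import status
tcp=status.get_obs()["tool_pos"]
for k,P in {"noz":tcp+R.from_euler('z',SAFE[2]).apply([.102-.0032,0,-.0021]),"key":insafe(-31,-30,71)}.items():
    t=proj(d["top"],P)[0];s=proj(d["side"],P)[0]
    print(k,P,(t-[245,205])*12+[-70,0],(s-[295,200])*10+[400,0])
E
```

```text
t: 14.65
tool_pos: [0.4099, 0.1829, 0.0874]
tool_rot: [0.366, 3.12, 0.0]
contact_force: [-0.4, -0.8, -1.6]
opening: 0.0329
grip_force: 52.5
t: 15.15
tool_pos: [0.4209, 0.1803, 0.0873]
tool_rot: [-0.366, -3.12, -0.0]
contact_force: [-0.4, 0.7, -1.5]
opening: 0.0332
grip_force: 52.5
t 15.15 pos [0.421 0.18  0.087] shift/30mm [0.005 0.027 0.011] turn/5deg [ 0.    -0.001  0.014] F [-0.447  0.66  -1.524] op 0.03317134390665793
noz [0.517 0.157 0.085] [211.7  291.44] [571.419 324.687]
key [0.531 0.155 0.071] [228.233 240.493] [532.884 346.014]
```

View pics/c5.png

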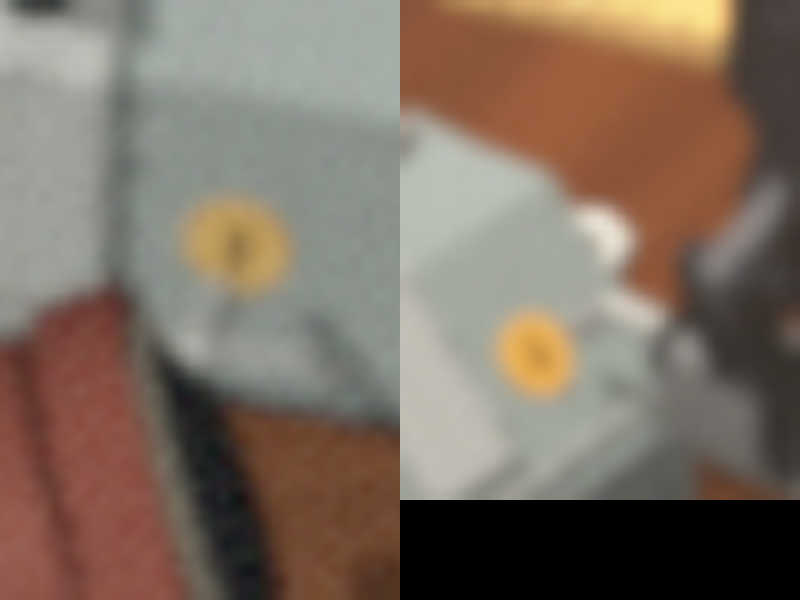

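In the side view the nozzle end is at about (575,330), within a pixel of the prediction. The keyway is at (537,353) and the safe's surface is clear of the wand. Now I'll hold for 3 s.

```bash
Z='x'; 
python3 -m jog '[[0,0,0,0,0,0,-1],[0,0,0,0,0,0,-1],[0,0,0,0,0,0,-1],[0,0,0,0,0,0,-1],[0,0,0,0,0,0,-1]]' >/dev/null
python3 -m jog '[[0,0,0,0,0,0,-1],[0,0,0,0,0,0,-1],[0,0,0,0,0,0,-1],[0,0,0,0,0,0,-1],[0,0,0,0,0,0,-1]]' >/dev/null
python3 -m jog '[[0,0,0,0,0,0,-1],[0,0,0,0,0,0,-1],[0,0,0,0,0,0,-1],[0,0,0,0,0,0,-1],[0,0,0,0,0,0,-1]]' >/dev/null
python3 -m jog '[[0,0,0,0,0,0,-1],[0,0,0,0,0,0,-1],[0,0,0,0,0,0,-1],[0,0,0,0,0,0,-1],[0,0,0,0,0,0,-1]]' >/dev/null
python3 -m jog '[[0,0,0,0,0,0,-1],[0,0,0,0,0,0,-1],[0,0,0,0,0,0,-1],[0,0,0,0,0,0,-1],[0,0,0,0,0,0,-1]]'
python3 -m jog '[[0,0,0,0.3,0,-0.1,-1],[0,0,0,0.6,0,-0.3,-1],[0,0,0,0.2,0,-0.6,-1],[0,0,0,0,0,-0.6,-1],[0,0,0,0,0,-0.2,-1]]'
python3 -c "
from h import *
delta([.5695,-.2221,.132],down(np.pi/2+.23))
delta([.555,-.2221,.132],down(np.pi/2+.03))"
```

```text
t: 18.38
tool_pos: [0.4209, 0.1803, 0.0873]
tool_rot: [-0.366, -3.12, 0.0]
contact_force: [0.7, -0.2, -1.0]
opening: 0.033
grip_force: 52.5
t: 19.0
tool_pos: [0.3898, 0.1882, 0.1433]
tool_rot: [0.365, 3.117, 0.002]
contact_force: [0.2, -0.2, -2.0]
opening: 0.0325
grip_force: 52.5
t 19.0 pos [0.39  0.188 0.143] shift/30mm [ -8.986 -11.924   0.384] turn/5deg [ 0.01   0.038 -5.307] F [ 0.202 -0.221 -2.014] op 0.03246354702271604
t 19.0 pos [0.39  0.188 0.143] shift/30mm [ -8.516 -12.035   0.382] turn/5deg [ 0.014  0.036 -3.016] F [ 0.202 -0.221 -2.014] op 0.03246354702271604
```

```bash
python3 -m jog '[[0,0,0,0,-0.6,0,-1],[0,0,0,0,-1,0,-1],[0,0,0,0,-1,0,-1],[0,0,0,-0.6,-1,0,-1],[0,0,0,-1,-1,0,-1]]'>/dev/null
python3 -m jog '[[0,0,0,-1,-1,0,-1],[0,0,0,-1,-1,0,-1],[0,0,0,-1,-1,0,-1],[0,0,0,-1,-1,0,-1],[0,0,0,-1,-1,0,-1]]'>/dev/null
python3 -m jog '[[0,0,0,-1,-1,0,-1],[0,0,0,-0.9,-1,0,-1],[0,0,0,-0.5,-0.4,0,-1],[0,0,-0.9,0,0,0,-1],[0,0,-0.9,0,0,0,-1]]'
python3 -m jog '[[0,0,-0.9,0,0,0,-1],[0,0,-0.9,0,0,0,-1],[0,0,-0.9,0,0,0,-1],[0,0,-0.8,0,0,0,-1],[0,0,0,0,0,0,-1]]'
python3 -c "
from h import *
delta([.5695,-.2221,.017],down(np.pi/2+.23))"
```

```text
t: 20.88
tool_pos: [0.5683, -0.2253, 0.1406]
tool_rot: [-0.117, -3.138, -0.001]
contact_force: [-0.1, -0.8, -1.0]
opening: 0.033
grip_force: 52.5
t: 21.5
tool_pos: [0.5682, -0.2249, 0.1408]
tool_rot: [0.357, -3.12, -0.001]
contact_force: [0.4, 0.1, -2.3]
opening: 0.0334
grip_force: 52.5
t 21.5 pos [ 0.568 -0.225  0.141] shift/30mm [-0.067  0.079  4.127] turn/5deg [ 0.007 -0.008 -0.022] F [ 0.422  0.097 -2.276] op 0.03343373355472188
```

```bash
python3 -m jog '[[0,0,0,0,0.1,0.9,-1],[0,0,0,0,0,0.9,-1],[0,0,0,0,0,0.9,-1],[0,0,0,0,0,0.7,-1],[0,0,0,0,0,0.3,-1]]'>/dev/null
python3 -m jog '[[0,0,0,0,0,0.2,-1],[0,0,0,0,0,0.1,-1],[0,0,0,0,0,0,-1]]'
```

```text
t: 22.5
tool_pos: [0.568, -0.2221, 0.0219]
tool_rot: [-0.359, 3.12, -0.001]
contact_force: [-0.5, 0.4, -0.9]
opening: 0.0333
grip_force: 52.5
```

```bash
python3 -m jog '[[0,0,0,0,0,0.08,-1],[0,0,0,0,0,0.06,-1],[0,0,0,0,0,0,-1]]'
python3 -m jog '[[0,0,0,0,0,0.05,-1],[0,0,0,0,0,0,-1]]'
```

```text
t: 22.88
tool_pos: [0.5675, -0.2218, 0.017]
tool_rot: [0.359, -3.121, -0.0]
contact_force: [-0.1, -0.1, -1.8]
opening: 0.0332
grip_force: 52.5
t: 23.12
tool_pos: [0.5678, -0.222, 0.0161]
tool_rot: [-0.359, 3.121, -0.0]
contact_force: [-0.6, 0.1, 1.9]
opening: 0.0333
grip_force: 52.8
```

Contact with the tray floor, at the same height as at pick-up. I'll open gradually, lift and check.

```bash
python3 -m jog '[[0,0,0,0,0,0,-0.1],[0,0,0,0,0,0,0.2],[0,0,0,0,0,0,0.6],[0,0,0,0,0,0,1],[0,0,0,0,0,0,1]]'
python3 -m jog '[[0,0,0,0,0,-0.3,1],[0,0,0,0,0,-0.6,1],[0,0,0,0,0,-1,1],[0,0,0,0,0,-1,1],[0,0,0,0,0,-1,1]]' >/dev/null
python3 -m jog '[[0,0,0,0.6,0,-1,1],[0,0,0,1,0,-1,1],[0,0,0,1,0,-1,1],[0,0,0,1,0,0,1],[0,0,0,1,0,0,1]]' >/dev/null
python3 -m jog '[[0,0,0,0.5,0,0,1],[0,0,0,0,0,0,1],[0,0,0,0,0,0,1],[0,0,0,0,0,0,1]]'
python3 - <<'E'
from station import viewer; import cv2,numpy as np
im=viewer.get_image("top")["img"][:,:,::-1]
cv2.imwrite("pics/f.png",cv2.resize(im[90:330,120:440],(800,600),interpolation=cv2.INTER_CUBIC))
E
```

```text
t: 23.75
tool_pos: [0.5677, -0.2219, 0.0156]
tool_rot: [-0.359, 3.121, -0.0]
contact_force: [-0.1, 0.3, 0.3]
opening: 0.0852
grip_force: 0.0
t: 25.5
tool_pos: [0.4192, -0.2564, 0.2226]
tool_rot: [0.361, -3.121, -0.0]
contact_force: [0.1, 0.1, -0.9]
opening: 0.0854
grip_force: 0.0
```

View pics/f.png

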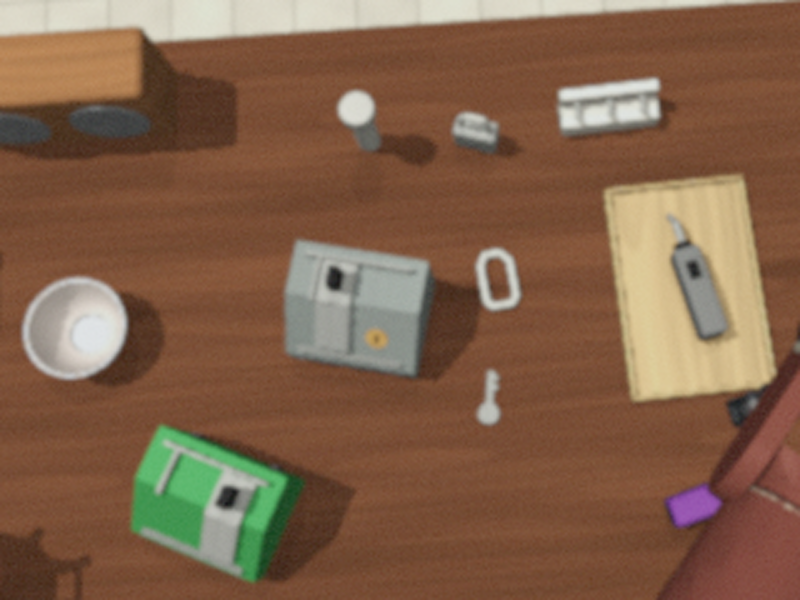

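The final view shows the wand flat inside the tray at (700,285), the cover open against its stop at (335,305), and the keyway clear at (376,338). The bystanders visible in it (bowl, padlock, hook block, carabiner, key, torch) have not moved; the tape measure lies outside this crop.

```bash
python3 -c "
from station import finish_job
print(finish_job())"
```

```text
the job is handed in; nothing more can be done
None
```

The job is handed in: I slid the cover open to its end stop, held the nozzle about 2 cm in front of the keyway for 3 s, and laid the wand back flat in its tray, in about 26 s of robot time.

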